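# Slide the last corner block home in a chair seat frame

### The job

A chair seat lies upside down on the bench, and three of the four corners inside its rails have their corner block. With the fingertips, push the loose block square against the far rail (the one farthest from the robot) right where it lies, then slide it along, keeping it against that rail, until it sits tight in the bare corner, flush against both rails. Do not lift it off the seat board, and leave everything else where it is.

Things in the scene. Friction and masses are not known exactly. Their poses are not given: they have to be found in the camera images.
- seat: chair seat lying upside down, fixed. Origin at bench height under its centre; own x points to the far rail (roughly away from the robot), own y along that rail to the bare corner (roughly to the robot's left). Plywood seat board 340 (x) x 400 (y) mm on a thin mat, its upper face 18 mm above the bench. On it stand four wooden rails, 22 mm thick, 36 mm high (tops 54 mm above the bench)
- far_rail (a point): middle of the foot of the far rail's inner face, on the upper face of the seat board: at (128, 0, 18) mm in the seat's frame. The near rail's inner face is at x = -128 mm, the left and right rails' inner faces at y = +158 and -158 mm
- bare_corner (a point): where the inner faces of the far and left rails meet on the seat board, in the one bare corner: at (128, 158, 18) mm in the seat's frame. The other three corners are filled by screwed blocks 40 (x) x 60 (y) x 28 mm high; the far rail between blocks is clear
- block: the loose wooden corner block, 40 (own x) x 60 (own y) x 28 mm high, about 50 g, two dark screw holes on top; it lies free on the seat board, 90 to 150 mm short of home along the far rail and turned up to 26 degrees. Origin at the centre of its underside. Home: long side (own y) along the far rail, centre at (108, 128) mm in the seat's frame
- screw_tin: the closed round steel tin on the seat board, inside the frame, 58 mm across, 42 mm tall; loose, to be left alone; origin at the middle of its underside
- spindle_end: the turned spindle offcut standing on the seat board inside the frame, 30 mm across, 55 mm tall; loose, to be left alone; origin at the middle of its underside
- pencil: the flat carpenter's pencil on the seat board along the near rail, 150 mm long, 14 mm wide, 8 mm thick, its length along its own x; loose, to be left alone; origin at the middle of its underside
- glue_bottle: glue bottle, 70 mm across, 190 mm tall, standing on the bench to the right (-y) of the seat; loose, to be left alone; origin at the middle of its underside
- tape_roll: roll of masking tape lying flat on the bench to the left (+y), 110 mm across, 48 mm tall; loose, to be left alone; origin at the middle of its underside
- mallet: wooden mallet lying on the bench to the right, about 340 mm long along its own x, head 130 x 85 x 65 mm; loose, to be left alone; origin at the middle of its underside
- sanding_block: cork sanding block on the bench to the left, 65 x 110 x 40 mm; loose, to be left alone; origin at the middle of its underside
- chisel: chisel lying on the bench just left of the seat, 270 mm long along its own x; loose, to be left alone; origin at the middle of its underside
Things that resemble listed ones, but are neither listed nor needed, are in the scene too. Leave any orange look-alike of the block alone.

How it is judged (in metres and radians):
On the way, in this order (a step that is already met when the one before it is completed fails the run):
1. the block is pushed square against the far rail (gap under 4 mm, within 4 degrees) while still more than 53 mm short of its place in the corner (x of block in the frame of seat above 0.104 m and y of block in the frame of seat below 0.075 m and angle between the y axis of block and the y axis of seat, either way round below 0.07 rad), for 0.1 s.
2. the block sits in the bare corner, against both rails (x of block in the frame of seat above 0.105 m and y of block in the frame of seat above 0.125 m and angle between the y axis of block and the y axis of seat, either way round below 0.055 rad), for 0.2 s.
At the end, for the whole second after the job is handed in: The block lies flat and at rest on the seat board in the bare corner, its long side along the far rail within 3 degrees, no more than 3 mm off the far rail and 3 mm off the left rail (all of step 2 and x of block in the frame of seat below 0.112 m and y of block in the frame of seat below 0.132 m and z of block in the frame of seat between 0.015 and 0.021 m and angle between block's own z axis and vertical below 0.05 rad and linear speed of block below 0.01 m/s); the robot touches nothing.
It fails at once if the block is lifted more than 8 mm off the seat board (z of block in the frame of seat above 0.026 m).
It fails at once if the block is tipped by more than 20 degrees (angle between block's own z axis and vertical above 0.35 rad).
It fails at once if the block is more than 10 mm off the far rail while on its last 53 mm to the corner (y of block in the frame of seat above 0.075 m and x of block in the frame of seat below 0.098 m).
It fails at once if another loose thing is moved by more than 15 mm (distance of any of screw_tin, spindle_end, pencil, glue_bottle, tape_roll, mallet, sanding_block, chisel from where it was at the start of the episode above 0.015 m).
It also fails if it takes over 48 s, if anything falls off the work surface, if the arm or the gripper's body presses on something with over 40 N, if the wrist force passes 120 N, or if a joint passes its speed limit or range.

### The arm

A 6-joint arm with a two-finger parallel gripper is mounted at the origin on the work surface. World frame = base frame: x ahead of the robot, y to its left, z up, the work surface at z = 0. Lengths are in mm, angles in rad, forces in N, time in s.
With the tool pointing down it reaches from about 350 to 975 mm from the base axis. Payload 7.1 kg.
Tool frame: the origin (TCP) lies at the centre of the arm's flange, where the gripper is bolted on; the fingertips stand 182 mm ahead of it and the grasp point (between the pads) lies 163 mm ahead of it; z points along the fingers, y is the line along which they close (so a half turn about z gives the same grasp; the last joint's range is limited). The gripper opens to 88 mm and grips with 3 to 60 N. Pads are 20 mm wide; open, the fingers measure 115 mm over their backs; the gripper's body (75 mm by 178 mm) begins 61 mm behind the grasp point.
Start: joints at [1.102, 0.423, 1.63, -0, 1.089, -0.019], TCP at [271.709, 562.833, 404.675] pointing down, gripper open.
Joint ranges: [-3, 3], [-0.9, 2.11], [0.09, 2.58], [-1.31, 4.45], [0.11, 2.69], [-2.54, 2.54]. Speed limits (rad/s): [2.39, 2.39, 3.01, 3.14, 3.14, 3.14].

### API

Orientations are given as a rotation vector (axis times angle).
In Python, from workcell import readout, get_image, ctrl gives the robot as it stands.
- The arm moves only by the tool step_arm, never from a script. Its argument "targets" is a list that holds one entry, the list of rows, each a list of 7 numbers: the shift along the world's x, y, z as a fraction of full scale, then the turn, a rotation vector about the world's x, y, z as a fraction of full scale, then the opening, from 0 (shut) to 1 (fully open). In form: [[[dx, dy, dz, wx, wy, wz, claw], ...]]. A call has exactly 5 rows; each row shifts and turns the commanded pose from where the row before left it; what a row does not reach is not made up. Full scale, the value 1, is 0.05 m for a shift and 4 degrees for a turn. A row lasts 1/8 s, in which the tool goes at most 62.5 mm and 10.7 degrees, less where a joint would pass 70% of its speed; a pose out of reach is approached as far as the arm can. A call with a number of a shift or a turn outside -1 to 1 is refused whole. A call with a gripper value outside its range is refused whole. The fingers move at their own pace and stop on an object; the grip force is fixed at half the most. Time passes only in rows, so rows that do not move let the fingers close, or fill a call up. It gives the time, the measured TCP pose, the force, the opening and the grip force at its end, in the units of the state.
- readout.get_obs(): the state, without advancing time (a new reading comes with each control period).
- get_image(name): name is "side" or "top" or "wrist"; returns a dict with "pixels" (480x640x3 uint8, red, green, blue), "intrinsics" (3x3 intrinsics, pixels), "extrinsics" (4x4, takes a point from world to camera coordinates). Camera axes: x right, y down, z forward; pixel columns grow to the right and rows downward; lengths in mm; the calibration is good to about 2 mm. A picture is of the moment at which its call begins. There is no depth.
- ctrl.close_job(): hands the job in; it is judged then, once.
The state is a dict: "t": time; "qpos": joint angles; "qvel": joint speeds; "joint_torque": joint torques, N m; "ee_pos": TCP position; "orientation": TCP orientation; "ft_force": force on the tool from outside, world axes, zero at the start; "moment": the same for the moment, N m; "width": finger opening in mm; "grasp_force": force on a finger pad.
Only numpy, scipy, OpenCV 4.12 (cv2) and the standard library are available. Lean on these libraries where they do the work, as an engineer would, in place of code of your own. Each camera call takes 0.05 s, during which the arm holds its last target. There are 200 camera calls.

## Working session

There is one attempt and no reset: what is moved stays moved. The work goes in short steps, Python scripts to look and compute and a tool call to move; the robot and the scene stay as the last step left them, time stands still between calls to the robot, and variables do not carry over. Pictures are saved under pics/ and viewed, at most 10 in all, crops included, and the job is handed in when it is done.

Besides the shell and the picture viewer there is one more tool, called by a JSON object that holds its "fn" and its "kwargs". step_arm: Moves the arm, as the interface text tells. Shift numbers are shares of 0.05 m and turn numbers shares of 4 degrees, none past 1 either way. Its arguments: {"type":"object","properties":{"targets":{"type":"array"}},"required":["targets"]}

```bash
mkdir -p pics; python3 - <<'E'
from workcell import readout,get_image
import cv2,numpy as np
o=readout.get_obs();print(o['t'],o['ee_pos'],o['orientation'],o['width'])
for n in('top','side'):
    i=get_image(n);cv2.imwrite(f'pics/{n}0.png',i['pixels'][:,:,::-1]);print(i['intrinsics'],i['extrinsics'])
    np.savez(f'pics/{n}0.npz',**i)
E
```

```text
0.0 [271.58233432 562.57554341 403.88521307] [-7.00545853e-01 -3.06210406e+00  2.43655330e-03] 87.86719354901741
[[462.06303332   0.         314.77046026]
 [  0.         462.06303332 236.71416545]
 [  0.           0.           1.        ]] [[ 4.33442092e-04 -9.99985455e-01 -5.37598003e-03 -2.64211626e+01]
 [-9.99498324e-01 -2.62967585e-04 -3.16706691e-02  5.18236655e+02]
 [ 3.16687947e-02  5.38701043e-03 -9.99483901e-01  1.21695479e+03]
 [ 0.00000000e+00  0.00000000e+00  0.00000000e+00  1.00000000e+00]]
[[563.60941604   0.         319.14234028]
 [  0.         563.60941604 226.13573717]
 [  0.           0.           1.        ]] [[ 7.04160054e-01 -7.09768616e-01  1.96756325e-02 -3.91118776e+02]
 [-3.45285450e-01 -3.66507396e-01 -8.63973545e-01  2.20842286e+02]
 [ 6.20432572e-01  6.01581949e-01 -5.03152644e-01  1.08885519e+03]
 [ 0.00000000e+00  0.00000000e+00  0.00000000e+00  1.00000000e+00]]
```

View pics/top0.png

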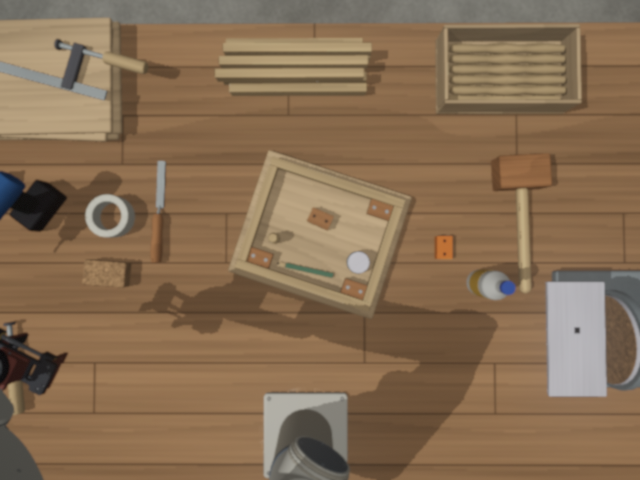

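View pics/side0.png

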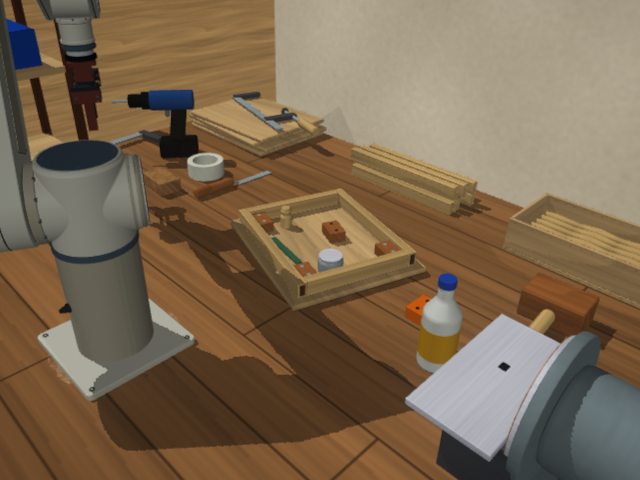

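The block that fits the description is the brown one with two dark holes inside the frame, at top-view (321,218). The three other brown ones at (380,210), (260,258) and (354,288) are the screwed corner blocks. The orange one at (445,247) is outside the frame, so it's the look-alike. The bare corner is at about (277,172).

```bash
cat > h.py <<'E'
import cv2,numpy as np
def ray(i,uv,z):
    K,E=i['intrinsics'],i['extrinsics'];R,t=E[:3,:3],E[:3,3];c=-R.T@t
    d=(R.T@np.linalg.solve(K,np.c_[np.atleast_2d(uv),np.ones(len(np.atleast_2d(uv)))].T)).T
    return c+d*((z-c[2])/d[:,2])[:,None]
def proj(i,P):
    p=i['extrinsics'][:3,:3]@np.asarray(P,float).T+i['extrinsics'][:3,3:];q=i['intrinsics']@p;return (q[:2]/q[2]).T
def fit(A,B): # B=R A+t
    a,b=A.mean(0),B.mean(0);U,_,V=np.linalg.svd((A-a).T@(B-b));R=V.T@np.diag([1,np.linalg.det(V.T@U.T)])@U.T
    return R,b-R@a
E
python3 - <<'E'
from h import *
i=dict(np.load('pics/top0.npz'));p=i['pixels']
x0,y0,s=225,145,4
c=cv2.resize(p[y0:y0+175,x0:x0+195],None,fx=s,fy=s,interpolation=cv2.INTER_CUBIC)
h=cv2.cvtColor(c,cv2.COLOR_RGB2HSV)
for n,(u,v) in dict(blk=(314,213),far=(380,205),board=(320,190),rail=(330,172)).items(): print(n,h[(v-y0)*s,(u-x0)*s])
m=cv2.inRange(h,(5,130,60),(14,255,190))
m=cv2.morphologyEx(m,cv2.MORPH_CLOSE,np.ones((11,11)));m=cv2.morphologyEx(m,cv2.MORPH_OPEN,np.ones((9,9)))
cs,_=cv2.findContours(m,cv2.RETR_EXTERNAL,cv2.CHAIN_APPROX_NONE)
for k in cs:
    a=cv2.contourArea(k)
    if a<1500: continue
    w=ray(i,(k[:,0]+.5)/s-.5+[x0,y0],46)[:,:2].astype(np.float32)
    r=cv2.minAreaRect(w);print(a,np.round(r[0],1),np.round(r[1],1),round(r[2],1))
    cv2.drawContours(c,[k],-1,(0,255,0),1)
cv2.imwrite('pics/crop.png',c[:600,:,::-1])
E
```

```text
blk [ 14 132 149]
far [ 14 134 152]
board [ 18  78 176]
rail [ 18  84 145]
2397.5 [ 384. -125.] [54.6 33.9] 71.6
2996.5 [464.  115.3] [56.  35.5] 72.0
2851.0 [564.1 -39.3] [49.9 32.4] 65.5
2601.0 [ 587.7 -193.5] [54.  34.9] 71.5
```

View pics/crop.png

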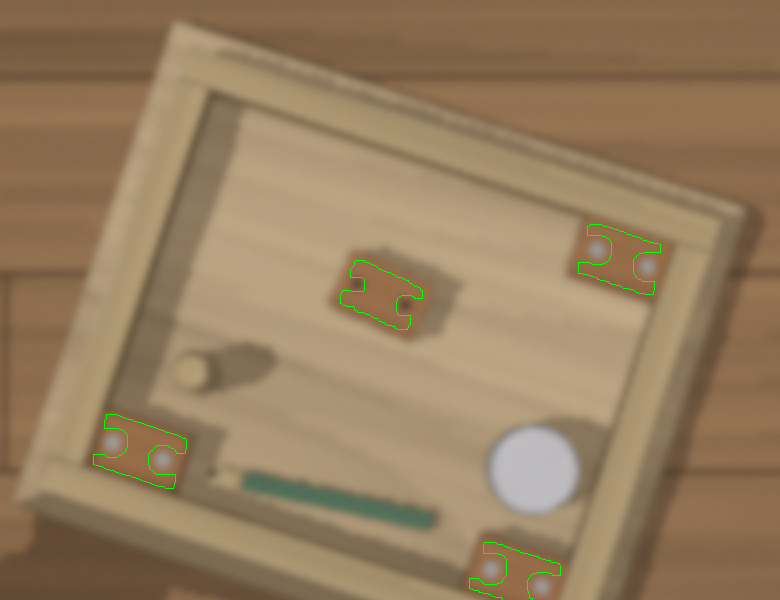

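```bash
python3 - <<'E'
from h import *
i=dict(np.load('pics/top0.npz'));p=i['pixels']
x0,y0,s=225,145,4
c=cv2.resize(p[y0:y0+175,x0:x0+195],None,fx=s,fy=s,interpolation=cv2.INTER_CUBIC)
h=cv2.cvtColor(c,cv2.COLOR_RGB2HSV)
m=cv2.inRange(h,(5,108,70),(17,255,190))
m=cv2.morphologyEx(m,cv2.MORPH_CLOSE,np.ones((15,15)));m=cv2.morphologyEx(m,cv2.MORPH_OPEN,np.ones((19,19)))
cs,_=cv2.findContours(m,cv2.RETR_EXTERNAL,cv2.CHAIN_APPROX_NONE)
C=[]
for k in cs:
    u=(k[:,0]+.5)/s-.5+[x0,y0]
    w=ray(i,u,46)[:,:2].astype(np.float32)
    r=cv2.minAreaRect(w)
    if max(r[1])<90 and min(r[1])>25: C.append(r);print(np.round(r[0],1),np.round(r[1],1),round(r[2],1))
ctr=np.array([r[0] for r in C])
near=lambda q:ctr[np.argmin(np.linalg.norm(ctr-q,axis=1))]
B=np.array([near([384,-125]),near([464,115]),near([588,-193])]);A=np.array([[-108,-128],[-108,128],[108,-128.]])
R,t=fit(A,B);print('seat',t,np.degrees(np.arctan2(R[1,0],R[0,0])),'res',np.round(B-(A@R.T+t),1))
b=near([564,-39]);print('block seat',R.T@(b-t))
for n,uv,z in(('spindle',(225+195/4,145+372/4),73),('tin',(225+533/4,145+468/4),60)):
    w=ray(i,uv,z)[0,:2];print(n,w,R.T@(w-t))
# check: inner rail top corners
P=np.array([[128,158],[128,-158],[-128,158]]);W=np.c_[P@R.T+t,[54]*3];print((proj(i,W)-[x0,y0])*4)
E
```

```text
[ 384.2 -125.8] [59.5 40.4] 71.7
[464.4 115.4] [61.9 41.5] 71.7
[564.5 -40.3] [59.  39.9] 66.0
[ 588.1 -193.5] [60.3 41.4] 71.5
seat [526.5056567  -38.82146345] -18.35455786386586 res [[ 0.5  0.5]
 [ 0.1 -1.3]
 [-0.6  0.8]]
block seat [36.52100028 10.5246032 ]
spindle [512.93205261  76.44842168] [-49.18112977 105.13137315]
tin [ 452.54078982 -136.69971104] [ -39.38047775 -116.1900635 ]
[[207.47229095  84.83177399]
 [676.28497915 239.50655137]
 [ 79.91568518 464.02807691]]
```

{"fn": "step_arm", "kwargs": {"targets": [[[0.332,-0.784,0,0,0,0.123,0.3],[0.332,-0.784,0,0,0,0.123,0.3],[0.332,-0.784,0,0,0,0.123,0.3],[0.332,-0.784,0,0,0,0.123,0.3],[0.332,-0.784,0,0,0,0.123,0.3]]]}}

```text
t: 0.72
ee_pos: [355.0, 365.5, 404.4]
orientation: [-0.634, -3.077, 0.001]
ft_force: [0.1, -0.9, -0.1]
width: 41.3
grasp_force: 0.0
```

{"fn": "step_arm", "kwargs": {"targets": [[[0.332,-0.784,0,0,0,0.123,0.3],[0.332,-0.784,0,0,0,0.123,0.3],[0.332,-0.784,0,0,0,0.123,0.3],[0.332,-0.784,0,0,0,0.123,0.3],[0.332,-0.784,0,0,0,0.123,0.3]]]}}

```text
t: 1.35
ee_pos: [438.0, 169.5, 404.6]
orientation: [-0.568, -3.09, 0.0]
ft_force: [-0.2, -0.3, -0.0]
width: 26.0
grasp_force: 0.0
```

{"fn": "step_arm", "kwargs": {"targets": [[[0.332,-0.784,0,0,0,0.123,0.3],[0.332,-0.784,0,0,0,0.123,0.3],[0.332,-0.784,0,0,0,0.123,0.3],[0.332,-0.784,0,0,0,0.123,0.3],[0.332,-0.784,0,0,0,0.123,0.3]]]}}

```text
t: 1.98
ee_pos: [521.0, -26.6, 404.4]
orientation: [-0.502, -3.101, -0.0]
ft_force: [0.6, -0.6, 0.1]
width: 26.6
grasp_force: 0.0
```

{"fn": "step_arm", "kwargs": {"targets": [[[0,0,-0.7,0,0,0,0.3],[0,0,-0.7,0,0,0,0.3],[0,0,-0.7,0,0,0,0.3],[0,0,-0.5,0,0,0,0.3],[0,0,0,0,0,0,0.3]]]}}

```text
t: 2.6
ee_pos: [519.8, -25.1, 272.9]
orientation: [-0.501, -3.097, 0.001]
ft_force: [1.0, 0.1, 0.5]
width: 26.3
grasp_force: 0.0
```

```bash
python3 - <<'E'
from workcell import readout,get_image
from h import *
i=get_image('wrist');cv2.imwrite('pics/w1.png',i['pixels'][:,:,::-1]);np.savez('pics/w1.npz',**i)
a=np.radians(-18.35);R=np.array([[np.cos(a),-np.sin(a)],[np.sin(a),np.cos(a)]]);t=np.array([526.5,-38.8])
for n,P,z in(('bare top',(128,158),54),('blk',(36.5,10.5),46),('far block',(108,-128),46),('farmid',(128,0),18)): print(n,proj(i,[[*(R@P+t),z]]))
print(readout.get_obs()['ee_pos'])
E
```

```text
bare top [[549.01828111 479.77457675]]
blk [[317.94897281 346.83228852]]
far block [[103.12040405 444.57970365]]
farmid [[303.55064119 436.85577261]]
[520.48119677 -25.14949805 274.17224686]
```

View pics/w1.png

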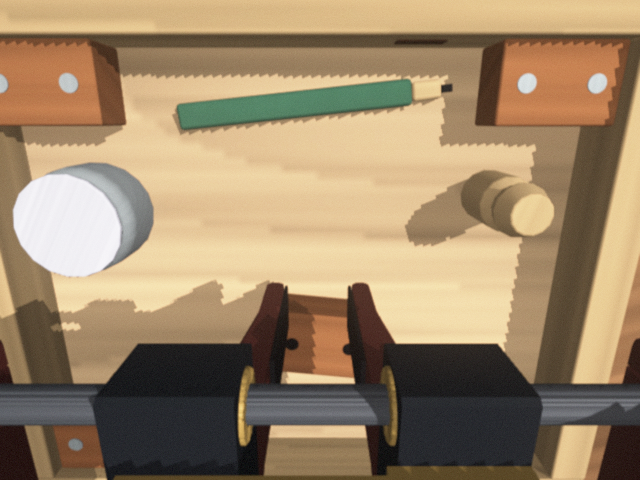

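The wrist view shows the block between the fingers at about (320,335), close to the predicted (318,347). The spindle at (510,205), tin at (80,220) and pencil are well clear. Next I descend behind the block.

{"fn": "step_arm", "kwargs": {"targets": [[[0,0,-0.5,0,0,0,0.3],[0,0,-0.5,0,0,0,0.3],[0,0,-0.3,0,0,0,0.3],[0,0,0,0,0,0,0.3],[0,0,0,0,0,0,0.3]]]}}

```text
t: 3.28
ee_pos: [521.2, -25.2, 210.5]
orientation: [0.502, 3.1, 0.0]
ft_force: [-0.2, 0.2, -0.4]
width: 26.6
grasp_force: 0.0
```

{"fn": "step_arm", "kwargs": {"targets": [[[0.152,-0.05,0,0,0,0,0.3],[0.152,-0.05,0,0,0,0,0.3],[0.152,-0.05,0,0,0,0,0.3],[0.152,-0.05,0,0,0,0,0.3],[0.152,-0.05,0,0,0,0,0.3]]]}}

```text
t: 3.9
ee_pos: [559.2, -37.9, 209.6]
orientation: [-0.502, -3.101, 0.0]
ft_force: [-0.9, 0.4, 0.0]
width: 26.7
grasp_force: 0.4
```

{"fn": "step_arm", "kwargs": {"targets": [[[0.152,-0.05,0,0,0,0,0.3],[0.152,-0.05,0,0,0,0,0.3],[0.152,-0.05,0,0,0,0,0.3],[0.152,-0.05,0,0,0,0,0.3],[0.076,-0.025,0,0,0,0,0.3]]]}}

```text
t: 4.53
ee_pos: [593.4, -49.1, 209.7]
orientation: [0.502, 3.101, 0.0]
ft_force: [-0.6, -0.3, 0.4]
width: 26.0
grasp_force: 0.4
```

{"fn": "step_arm", "kwargs": {"targets": [[[0.038,-0.013,0,0,0,0,0.3],[0.038,-0.013,0,0,0,0,0.3],[0.038,-0.013,0,0,0,0,0.3],[0,0,0,0,0,0,0.3],[0,0,0,0,0,0,0.3]]]}}

```text
t: 5.15
ee_pos: [598.6, -50.8, 209.7]
orientation: [0.502, 3.101, -0.0]
ft_force: [0.7, 0.0, 0.6]
width: 26.2
grasp_force: 0.0
```

{"fn": "step_arm", "kwargs": {"targets": [[[0.028,-0.0095,0,0,0,0,0.3],[0.028,-0.0095,0,0,0,0,0.3],[0.028,-0.0095,0,0,0,0,0.3],[0,0,0,0,0,0,0.3],[0,0,0,0,0,0,0.3]]]}}

```text
t: 5.78
ee_pos: [602.5, -52.2, 209.6]
orientation: [-0.502, -3.1, -0.0]
ft_force: [-2.0, 1.0, 2.4]
width: 26.3
grasp_force: 1.3
```

```bash
python3 - <<'E'
from workcell import get_image
from h import *
i=get_image('wrist');cv2.imwrite('pics/w2.png',i['pixels'][:,:,::-1])
E
```

```text
(no output)
```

View pics/w2.png

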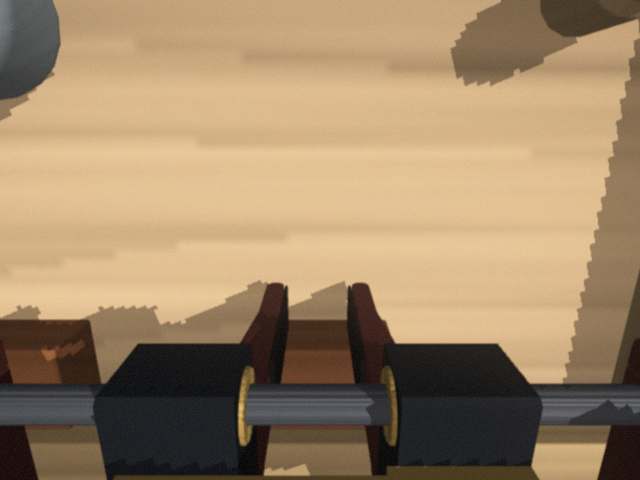

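The loose block's near edge (row about 320) is in line with the screwed far-right block's edge (row about 320), so it's square and about at the rail. I'll press a little more to confirm contact.

{"fn": "step_arm", "kwargs": {"targets": [[[0.02,-0.0065,0,0,0,0,0.3],[0.02,-0.0065,0,0,0,0,0.3],[0,0,0,0,0,0,0.3],[0,0,0,0,0,0,0.3],[0,0,0,0,0,0,0.3]]]}}

```text
t: 6.45
ee_pos: [603.3, -52.4, 209.6]
orientation: [-0.501, -3.096, -0.0]
ft_force: [-8.6, 4.3, 8.6]
width: 26.9
grasp_force: 5.0
```

{"fn": "step_arm", "kwargs": {"targets": [[[-0.323,0.107,0,0,0,0,0.3],[-0.109,-0.329,0,0,0,0,0],[-0.109,-0.329,0,0,0,0,0],[-0.109,-0.329,0,0,0,0,0],[0,0,0,0,0,0,0]]]}}

```text
t: 7.08
ee_pos: [572.1, -98.8, 209.7]
orientation: [0.506, 3.1, -0.0]
ft_force: [-0.2, -0.9, 0.4]
width: 0.5
grasp_force: 0.0
```

```bash
python3 - <<'E'
from workcell import readout,get_image
from h import *
i=get_image('wrist');cv2.imwrite('pics/w3.png',i['pixels'][:,:,::-1]);o=readout.get_obs();print(o['ee_pos'],o['ft_force'],o['width'])
a=np.radians(-18.35);R=np.array([[np.cos(a),-np.sin(a)],[np.sin(a),np.cos(a)]]);t=np.array([526.5,-38.8])
print(R.T@(o['ee_pos'][:2]-t))
for P in((88,41),(88,-19),(88,11),(88,-98)): print(P,proj(i,[[*(R@P+t),46]]))
E
```

```text
[572.29774224 -98.06724308 209.70452671] [ 0.60428392 -0.51230269  0.66411214] 0.6590403186513744
[ 62.12754252 -41.83548443]
(88, 41) [[515.40829539 381.45607685]]
(88, -19) [[374.08588886 381.87321672]]
(88, 11) [[444.73144137 381.66469298]]
(88, -98) [[188.20219003 382.42188769]]
```

View pics/w3.png

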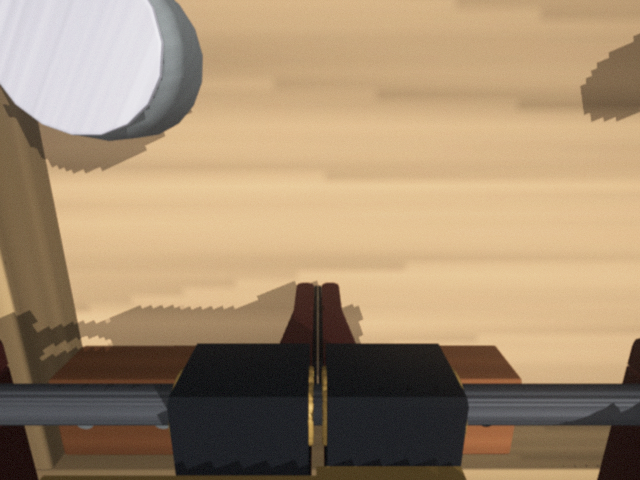

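The block's left end is at about (519,383), so its centre is at seat y ≈ 12.6 mm. It's square and level with the screwed block. Next I move in behind its right end.

{"fn": "step_arm", "kwargs": {"targets": [[[0.204,-0.068,0,0,0,0,0],[0.204,-0.068,0,0,0,0,0],[0.204,-0.068,0,0,0,0,0],[0.204,-0.068,0,0,0,0,0],[0,0,0,0,0,0,0]]]}}

```text
t: 7.75
ee_pos: [614.0, -110.7, 209.7]
orientation: [0.502, 3.1, -0.0]
ft_force: [-0.7, 0.2, 0.2]
width: 0.7
grasp_force: 0.0
```

{"fn": "step_arm", "kwargs": {"targets": [[[0.04,0.113,0,0,0,0,0],[0.04,0.113,0,0,0,0,0],[0.04,0.113,0,0,0,0,0],[0.04,0.113,0,0,0,0,0],[0.04,0.113,0,0,0,0,0]]]}}

```text
t: 8.38
ee_pos: [622.8, -82.0, 209.6]
orientation: [-0.501, -3.1, 0.001]
ft_force: [-3.6, -2.1, 2.2]
width: 0.1
grasp_force: 1.9
```

{"fn": "step_arm", "kwargs": {"targets": [[[0.04,0.113,0,0,0,0,0],[0.04,0.113,0,0,0,0,0],[0.04,0.113,0,0,0,0,0],[0.04,0.113,0,0,0,0,0],[0,0,0,0,0,0,0]]]}}

```text
t: 9.0
ee_pos: [631.3, -59.2, 209.7]
orientation: [0.502, 3.101, 0.0]
ft_force: [-0.3, -0.3, 1.3]
width: 0.4
grasp_force: 0.1
```

```bash
python3 - <<'E'
from workcell import readout,get_image
from h import *
i=get_image('wrist');o=readout.get_obs();print(o['ft_force'])
a=np.radians(-18.35);R=np.array([[np.cos(a),-np.sin(a)],[np.sin(a),np.cos(a)]]);t=np.array([526.5,-38.8])
f=R.T@(o['ee_pos'][:2]-t);print(f)
p=i['pixels'].copy()
for P in((88,f[1]+13.5),(88,f[1]+73.5),(128,f[1]+73.5)):
    q=proj(i,[[*(R@P+t),46]])[0];print(P,q);cv2.drawMarker(p,tuple(int(v) for v in q),(0,255,0),0,14)
cv2.imwrite('pics/w4.png',p[:,:,::-1])
E
```

```text
[ 0.43373388 -0.03161346  0.65459393]
[106.06452007  13.50760046]
(88, np.float64(27.00760045878198)) [352.38856756 286.97202145]
(88, np.float64(87.00760045878198)) [505.11716863 286.84012639]
(128, np.float64(87.00760045878198)) [492.15621435 374.18896135]
```

View pics/w4.png

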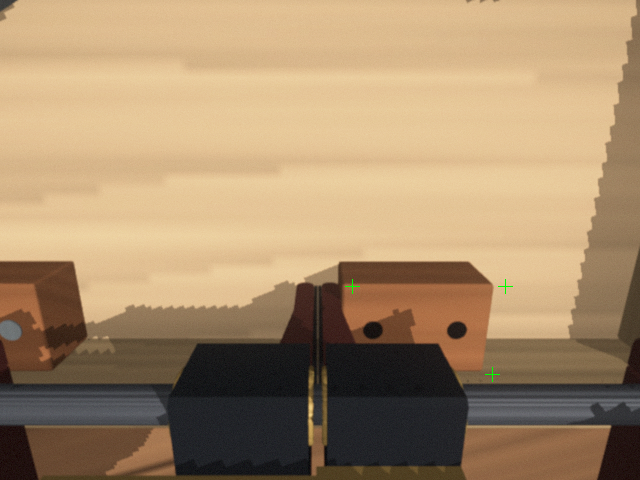

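The block is square and tight to the rail (near edge level at row about 283). The closed tip's half-width is nearer 8.5 mm, so the block is at seat y ≈ 52 and has about 76 mm left to go.

{"fn": "step_arm", "kwargs": {"targets": [[[0.04,0.113,0,0,0,0,0],[0.04,0.113,0,0,0,0,0],[0.04,0.113,0,0,0,0,0],[0.04,0.113,0,0,0,0,0],[0.04,0.113,0,0,0,0,0]]]}}

```text
t: 9.68
ee_pos: [641.1, -31.1, 209.7]
orientation: [-0.502, -3.101, 0.0]
ft_force: [-2.7, -2.8, 2.8]
width: 0.4
grasp_force: 1.7
```

{"fn": "step_arm", "kwargs": {"targets": [[[0.04,0.113,0,0,0,0,0],[0.04,0.113,0,0,0,0,0],[0.04,0.113,0,0,0,0,0],[0.04,0.113,0,0,0,0,0],[0.04,0.113,0,0,0,0,0]]]}}

```text
t: 10.3
ee_pos: [650.7, -3.2, 209.7]
orientation: [-0.502, -3.1, 0.001]
ft_force: [-4.9, -5.3, 5.9]
width: 0.5
grasp_force: 3.2
```

{"fn": "step_arm", "kwargs": {"targets": [[[0.02,0.057,0,0,0,0,0],[0.02,0.057,0,0,0,0,0],[0.02,0.057,0,0,0,0,0],[0,0,0,0,0,0,0],[0,0,0,0,0,0,0]]]}}

```text
t: 10.92
ee_pos: [654.3, 5.7, 209.6]
orientation: [0.502, 3.101, 0.001]
ft_force: [-1.0, -0.4, -0.1]
width: 0.6
grasp_force: 0.3
```

{"fn": "step_arm", "kwargs": {"targets": [[[0.01,0.0285,0,0,0,0,0],[0.01,0.0285,0,0,0,0,0],[0.01,0.0285,0,0,0,0,0],[0,0,0,0,0,0,0],[0,0,0,0,0,0,0]]]}}

```text
t: 11.55
ee_pos: [655.7, 9.7, 209.7]
orientation: [0.502, 3.101, 0.0]
ft_force: [0.1, 0.1, 0.0]
width: 0.6
grasp_force: 0.0
```

{"fn": "step_arm", "kwargs": {"targets": [[[0.01,0.0285,0,0,0,0,0],[0.005,0.015,0,0,0,0,0],[0,0,0,0,0,0,0],[0,0,0,0,0,0,0],[0,0,0,0,0,0,0]]]}}

```text
t: 12.18
ee_pos: [656.4, 11.8, 209.7]
orientation: [0.502, 3.101, 0.0]
ft_force: [-0.8, 0.6, 0.6]
width: 0.3
grasp_force: 0.0
```

y is now about 89; I keep pressing gently until the force shows the left rail.

{"fn": "step_arm", "kwargs": {"targets": [[[0.0065,0.019,0,0,0,0,0],[0.0065,0.019,0,0,0,0,0],[0,0,0,0,0,0,0],[0,0,0,0,0,0,0],[0,0,0,0,0,0,0]]]}}

```text
t: 12.8
ee_pos: [656.7, 12.5, 209.7]
orientation: [-0.502, -3.1, 0.003]
ft_force: [-2.9, -7.5, 0.4]
width: 0.0
grasp_force: 3.9
```

Contact: about 8 N from the left rail. I'll back off along the rail and check.

{"fn": "step_arm", "kwargs": {"targets": [[[-0.063,-0.19,0,0,0,0,0],[-0.063,-0.19,0,0,0,0,0],[0,0,0.6,0,0,0,0],[-0.5,-0.3,0.9,0,0,0,0],[-0.7,-0.3,0.9,0,0,0,0]]]}}

```text
t: 13.42
ee_pos: [590.3, -35.9, 330.6]
orientation: [0.502, 3.101, 0.0]
ft_force: [-0.6, -0.2, 0.7]
width: 0.3
grasp_force: 0.0
```

{"fn": "step_arm", "kwargs": {"targets": [[[-0.9,-0.3,0.7,0,0,0,0],[-0.9,-0.3,0.7,0,0,0,0],[-0.9,-0.3,0.5,0,0,0,0],[-0.9,-0.3,0,0,0,0,0],[0,0,0,0,0,0,0]]]}}

```text
t: 14.05
ee_pos: [407.9, -95.8, 425.0]
orientation: [-0.505, -3.101, -0.0]
ft_force: [-0.1, 0.0, 0.3]
width: 0.1
grasp_force: 0.0
```

```bash
python3 - <<'E'
from workcell import readout,get_image
from h import *
i=get_image('top');p=i['pixels'];o=readout.get_obs();print(o['ee_pos'],o['ft_force'])
x0,y0,s=225,145,4
c=cv2.resize(p[y0:y0+175,x0:x0+195],None,fx=s,fy=s,interpolation=cv2.INTER_CUBIC)
h=cv2.cvtColor(c,cv2.COLOR_RGB2HSV)
m=cv2.inRange(h,(5,108,70),(17,255,190))
m=cv2.morphologyEx(m,cv2.MORPH_CLOSE,np.ones((15,15)));m=cv2.morphologyEx(m,cv2.MORPH_OPEN,np.ones((19,19)))
a=np.radians(-18.35);R=np.array([[np.cos(a),-np.sin(a)],[np.sin(a),np.cos(a)]]);t=np.array([526.5,-38.8])
for k in cv2.findContours(m,cv2.RETR_EXTERNAL,cv2.CHAIN_APPROX_NONE)[0]:
    r=cv2.minAreaRect(ray(i,(k[:,0]+.5)/s-.5+[x0,y0],46)[:,:2].astype(np.float32))
    if min(r[1])>20 and max(r[1])<90: print(np.round(R.T@(np.array(r[0])-t),1),np.round(r[1],1),round(r[2],1))
cv2.imwrite('pics/end.png',c[:600,:,::-1])
E
```

```text
[409.60305475 -95.73031176 425.13155747] [0.70604604 0.00178059 0.13955426]
[-107.6  126.8] [61.8 41.5] 72.0
[ 107.2 -127.4] [59.8 41.3] 71.9
[106.5 126.7] [61.9 42.2] 71.9
```

View pics/end.png

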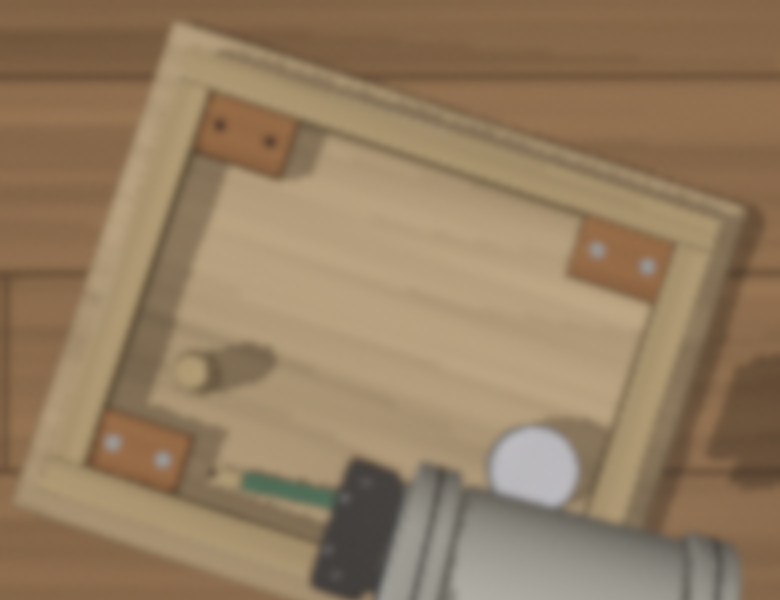

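The block sits in the bare corner at crop (245,133), in line with the screwed blocks to within about 1 mm and 0.3°. The spindle and tin haven't moved, and the part of the pencil in view hasn't either.

```bash
python3 -c "
from workcell import ctrl
print(ctrl.close_job())"
```

```text
the job is handed in; nothing more can be done
None
```

I pushed the block square against the far rail and slid it along into the bare corner, where it measured within about 1 mm and 0.3° of home; the job is handed in at about 14 s, but no verdict came back.

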